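# Set the leak-test selector to the cross-tagged circuit and start the test

### The arm

A 7-joint arm with a two-finger parallel gripper is mounted at the origin on the work surface. World frame = base frame: x ahead of the robot, y to its left, z up, the work surface at z = 0. Lengths are in mm, angles in rad, forces in N, time in s.
With the tool pointing down it reaches from about 350 to 900 mm from the base axis. Payload 19.9 kg.
Tool frame: the origin (TCP) lies on the centre line of the jaws, within the pads' length; the fingertips stand 25 mm ahead of it and the grasp point (between the pads) lies 6 mm ahead of it; z points along the fingers, y is the line along which they close (so a half turn about z gives the same grasp; the last joint's range is limited). The gripper opens to 85 mm and grips with 20 to 120 N. Pads are 22 mm wide; open, the fingers measure 114 mm over their backs; the gripper's body (76 mm by 85 mm) begins 54 mm behind the grasp point. The pads swing forward as they close: fully open they stand 13 mm farther back than shut.
Start: joints at [1.099, 0.417, -0.01, 1.614, 0.005, 1.111, -0.053], TCP at [260.993, -567.879, 256.26] pointing down, gripper open.
Joint ranges: [-2.81, 2.81], [-0.39, 2.02], [-1.27, 1.25], [0.06, 2.57], [-1.19, 4.33], [0.19, 2], [-2.82, 2.82]. Speed limits (rad/s): [1.89, 1.89, 2.39, 2.39, 3.01, 3.01, 3.01].

### API

Orientations are given as a unit quaternion [x, y, z, w].
In Python, from rig import manip gives the robot as it stands.
- The arm moves only by the shell command python3 drive.py 'ROWS' [FORCE]. ROWS is a JSON list of rows, 1 to 10 of them, each written [opening, [dx, dy, dz], turn]: the opening from 0.0 (shut) to 1.0 (fully open), then dx, dy, dz in fractions of the full range, 1 being 750 mm, then a turn about the tool's z in a scale on which 1.0 is pi rad; each row shifts and turns the commanded pose from where the row before left it, along the tool's axes as they then stand; what a row does not reach is not made up. A row lasts 1/12 s, in which the tool goes at most 41.7 mm and 0.125 rad, less where a joint would pass 70% of its speed; a pose out of reach is approached as far as the arm can. The fingers move at their own pace and stop on an object; FORCE is the grip in N (left out, the last holds). Time passes only in rows, so rows that do not move let the fingers close. It prints the time, the measured TCP pose, the force, the opening and the grip force at its end. No shift or turn number may pass 1 either way. Input that does not fit is refused with a message, and nothing moves.
- manip.sense(): the state, without advancing time (a new reading comes with each control period).
- manip.get_image(name): name is "side" or "top"; returns a dict with "frame" (384x512x3 uint8, red, green, blue), "fx", "fy", "cx", "cy" (pixels), "R" (3x3) and "t" (3): a world point X has camera coordinates R X + t. Camera axes: x right, y down, z forward; pixel columns grow to the right and rows downward; lengths in mm; the calibration is good to about 2 mm. A picture is of the moment at which its call begins. There is no depth.
- manip.finish_job(): hands the job in; it is judged then, once.
The state is a dict: "time": time; "q": joint angles; "qd": joint speeds; "joint_torque": joint torques, N m; "eef_pos": TCP position; "tcp_rot": TCP orientation; "contact_force": force on the tool from outside, world axes, zero at the start; "moment": the same for the moment, N m; "opening": opening from 0.0 (shut) to 1.0 (fully open); "finger_force": force on a finger pad.
Only numpy, scipy, OpenCV 4.12 (cv2) and the standard library are available. Lean on these libraries where they do the work, as an engineer would, in place of code of your own. Each camera call takes 0.05 s, during which the arm holds its last target. There are 200 camera calls.

### The job

Using only the fingertips, gently push the selector's upstanding tab around until the pointer nose points squarely at the cross-shaped tag, without pinching the tab or forcing it. Only once the selector stands still there, press the test button fully down and let it come back up. Leave the loose parts on and around the test stand where they are.

Things in the scene. Friction and masses are not known exactly. Their poses are not given: they have to be found in the camera images.
- stand: Leak-test stand, fixed: grey plate 290 x 290 x 20 mm (centred at x +5 mm), selector in the middle, four dark outlet bosses with brass nipples around it; on the robot's side a gauge (95 mm high, at x -105, y -85 mm) and the test button (x -105, y +85 mm). Origin on the bench under the selector's axis; x away from the robot, z up. Bosses 105 mm from the axis at -1.75, -0.65, 0.65, 1.75 rad from x.
- selector: Selector: dark disc, 92 mm diameter, top 62 mm above the bench, with a steel pointer bar (top at 70 mm, nose 72 mm from the axis) and tab. Origin on the vertical axis, 52 mm up; x towards the nose. Turns both ways, about 2 N at the tab, stays where left, no clicks; stops 2.15 rad either side of the stand's x; starts within 0.36 rad of it. Over 20 N on it counts as forcing or pinching.
- selector_tab (a point): Top centre of the tab: a flat upright steel block on the pointer, centred 56 mm from the axis, 18 mm long radially (47 to 65 mm), 10 mm thick in the direction of turning, top 107 mm above the bench, free on both flat sides down to the pointer's level (70 mm).
- selector_aim (a point): The point straight ahead of the pointer nose, 105 mm from the axis (the distance of the tags), 52 mm above the bench; it turns with the selector.
- tag_cross: The wanted tag: aluminium cross (plus sign), 50 mm across, arms 12 mm wide, 8 mm thick, fixed on one of the four bosses (52 mm diameter, tops 45 mm above the bench). Which boss carries which tag varies. Origin at the centre of its underside.
- tag_round: Another tag, fixed on a boss: aluminium disc 42 mm diameter, 8 mm thick; origin as for the cross.
- tag_square: Another tag, fixed on a boss: aluminium square 38 x 38 mm, 8 mm thick; origin as for the cross.
- tag_bar: Another tag, fixed on a boss: plain aluminium bar 50 x 12 mm, 8 mm thick; origin as for the cross.
- button (a joint): Test button's travel in m: 0 up, 0.006 fully down; about 5 N holds it fully down, and a spring brings it back.
- button_top (a point): Centre of the top of the test button: a grey round button, 32 mm diameter, in a black housing on the stand's plate; it is pressed straight down 6 mm.
- coupler: Loose brass plug, 26 mm diameter, 34 mm high, standing on the stand's plate beyond the selector (about 125 mm from the axis); not needed. Origin at its foot.
- jar: Loose small jar of grease, 48 mm diameter, 55 mm high, standing left of the stand; not needed. Origin at its foot.
- guide_pin: Loose steel guide pin with a head, 60 mm high and 28 mm wide at most, standing right of the stand; not needed. Origin at its foot.
- lamp: Loose black cordless work lamp, 195 mm high, standing far to the left; not needed. Origin at its foot.
- insert: Loose steel mould insert block, 80 x 60 x 30 mm, with holes, to the right; not needed. Origin at its underside.
- wrench: Loose wrench lying to the left; not needed.
- screwdriver: Loose screwdriver lying to the right; not needed.

How it is judged (in metres and radians):
On the way, in this order (a step that is already met when the one before it is completed fails the run):
1. the pointer points at the cross tag and stands still (horizontal distance between selector_aim and tag_cross below 0.012 m and angular speed of selector below 0.06 rad/s), for 0.3 s.
2. the test button is pressed fully down (horizontal distance between selector_aim and tag_cross below 0.012 m and value of joint button above 0.0045 m), for 0.05 s.
At the end, for the whole second after the job is handed in: The selector's aim point is within 12 mm (horizontally) of the cross tag's centre and at rest, and the test button, having been pressed, is up again (within 1.5 mm) (all of step 1 and value of joint button below 0.0015 m); the robot touches nothing.
It fails at once if the test button is pressed while the selector is not at the cross tag (value of joint button above 0.003 m and horizontal distance between selector_aim and tag_cross above 0.015 m).
It fails at once if the selector is pinched or forced (over 20 N) (contact force between anything else and selector above 20 N).
It fails at once if a loose part is moved (over 15 mm), lifted or tipped over (distance of any of coupler, jar, guide_pin, lamp, insert, wrench, screwdriver from where it was at the start of the episode above 0.015 m or angle between any of coupler, jar, guide_pin, lamp's own z axis and vertical above 0.35 rad).
It also fails if it takes over 48 s, if anything falls off the work surface, if the arm or the gripper's body presses on something with over 40 N, if the wrist force passes 120 N, or if a joint passes its speed limit or range.

## Working session

There is one attempt and no reset: what is moved stays moved. The work goes in short steps, Python scripts to look and compute and a shell command to move; the robot and the scene stay as the last step left them, time stands still between calls to the robot, and variables do not carry over. Pictures are saved under pics/ and viewed, at most 10 in all, crops included, and the job is handed in when it is done.

```bash
mkdir -p pics; ls
python3 - <<'E'
from rig import manip
import cv2
for n in("top","side"):
    d=manip.get_image(n); cv2.imwrite(f"pics/{n}0.png",d["frame"][:,:,::-1]); print(n,d["fx"],d["fy"],d["cx"],d["cy"],d["R"],d["t"])
s=manip.sense(); print(s)
E
```

```text
drive.py
pics
rig.py
top 350.58421476358427 350.58421476358427 248.48769409578415 193.62739300428066 [[ 0.00785742 -0.99996192 -0.00379627]
 [-0.98683216 -0.00714079 -0.16158992]
 [ 0.16155666  0.00501596 -0.98685069]] [ -4.90315852 582.40751327 930.40126415]
side 365.46750350527293 365.46750350527293 256.5703862778559 193.60978407719753 [[ 0.99833543 -0.05334939  0.02191384]
 [-0.01757384 -0.64327284 -0.76543531]
 [ 0.05493209  0.76377608 -0.64313961]] [-572.75015135   64.76681346 1187.89408538]
{'time': 0.1, 'q': array([ 1.09852231,  0.41789565, -0.01032313,  1.61410116,  0.00470954,
        1.11070205, -0.05300099]), 'qd': array([-0.00035073, -0.0008285 , -0.00103606, -0.00225458, -0.00046282,
       -0.00124512,  0.00022622]), 'joint_torque': array([ 8.09538233e-04, -8.65822148e+01,  6.79096989e-01, -4.35638845e+01,
        1.90873328e-02,  4.86869176e-03, -1.01387693e-04]), 'eef_pos': array([ 260.86929816, -567.64602098,  255.73974251]), 'tcp_rot': array([ 9.76890449e-01,  2.13739930e-01, -1.57011417e-04, -5.17946187e-04]), 'contact_force': array([-0.57552022,  0.37439183, -0.4405799 ]), 'moment': array([ 0.02875751,  0.00051886, -0.02263938]), 'finger_force': 0.0, 'opening': 0.9995234657257069}
```

View pics/top0.png

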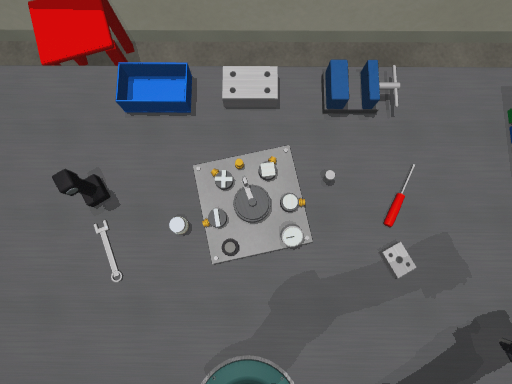

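View pics/side0.png

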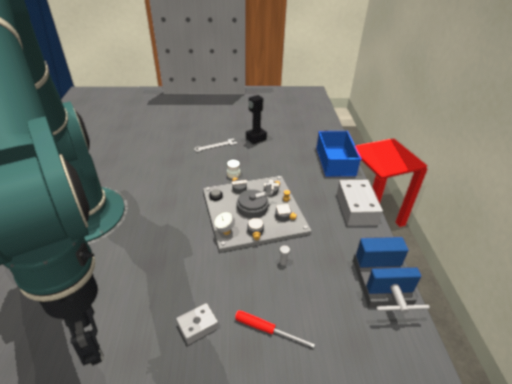

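The top view shows the stand centred near (252,204). The cross is at (224,180), the square at (268,171), the round tag at (290,202), the bar at (218,218) and the button at (230,247). The pointer nose is near (246,182). The side view agrees with this.

```bash
cat > h.py <<'E'
import numpy as np, cv2
from rig import manip
def ray(d,u,v,z):
    R,t=np.array(d["R"]),np.array(d["t"]); c=-R.T@t
    w=R.T@np.array([(u-d["cx"])/d["fx"],(v-d["cy"])/d["fy"],1]); return c+w*(z-c[2])/w[2]
def proj(d,X):
    p=np.array(d["R"])@np.array(X,float)+np.array(d["t"]); return np.array([d["fx"]*p[0]/p[2]+d["cx"],d["fy"]*p[1]/p[2]+d["cy"]])
def crop(d,x0,y0,w,h,k,name): cv2.imwrite(name,cv2.resize(d["frame"][y0:y0+h,x0:x0+w,::-1],None,fx=k,fy=k,interpolation=cv2.INTER_CUBIC))
E
python3 - <<'E'
from h import *
d=manip.get_image("top"); crop(d,180,140,145,130,5,"pics/top1.png")
f=d["frame"].astype(int)
# plate mask: bright greyish -> min area rect
g=f.mean(2); m=((g>95)&(f.max(2)-f.min(2)<25)).astype(np.uint8)*255
m[:, :185]=0; m[:,318:]=0; m[:135]=0; m[275:]=0
m=cv2.morphologyEx(m,cv2.MORPH_OPEN,np.ones((3,3)))
c=max(cv2.findContours(m,0,2)[0],key=cv2.contourArea)
b=cv2.boxPoints(cv2.minAreaRect(c)); P=np.array([ray(d,*p,20)[:2] for p in b]); print(b,P,[np.linalg.norm(P[i]-P[i-1]) for i in range(4)],P.mean(0))
E
```

```text
[[184.99998 273.99994]
 [184.99998 134.99998]
 [316.99994 135.     ]
 [316.99994 273.99994]] [[ 360.363146    173.47285236]
 [ 760.85157803  188.3506247 ]
 [ 763.40700863 -200.85842614]
 [ 363.31751295 -191.37944481]] [np.float64(364.86425837160994), np.float64(400.76468444185406), np.float64(389.21743984576636), np.float64(400.20176865804916)] [561.9848114   -7.60359847]
```

View pics/top1.png

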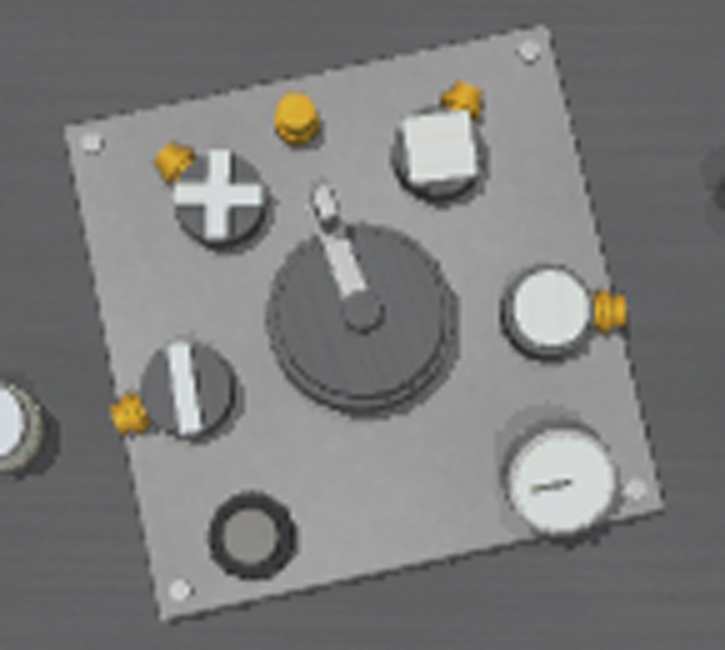

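The crop shows the plate corners at (67,127), (546,28), (663,508) and (163,620). The cross centre is at (220,195), the selector knob at (363,311), the tab around (325,205) and the button at (250,537), with the coupler at (297,118).

```bash
cat >> h.py <<'E'
def full(u,v): return u/5+180,v/5+140
E
python3 - <<'E'
from h import *
d=manip.get_image("top")
C=np.array([ray(d,*full(*p),20)[:2] for p in [(67,127),(546,28),(663,508),(163,620)]])
L=np.array([[150,145],[150,-145],[-140,-145],[-140,145]],float)
print([np.linalg.norm(C[i]-C[i-1]) for i in range(4)])
Lc,Cc=L.mean(0),C.mean(0); H=(L-Lc).T@(C-Cc); th=np.arctan2(H[0,1]-H[1,0],H[0,0]+H[1,1])
R=np.array([[np.cos(th),-np.sin(th)],[np.sin(th),np.cos(th)]]); o=Cc-R@Lc
print("th",th,"o",o, "fit err",C-(L@R.T+o))
w=lambda p:R@np.array(p)+o
for a in(-1.75,-.65,.65,1.75): 
    p=w([105*np.cos(a),105*np.sin(a)]); print("boss",a,p,(proj(d,[*p,53])-[180,140])*5)
print("cross",ray(d,*full(220,195),53),"button",w([-105,85]),ray(d,*full(250,537),40), "gauge",w([-105,-85]))
print("coupler",ray(d,*full(297,115),54),"disc",ray(d,*full(363,311),62))
for a in np.arange(-.4,.41,.1):
    print(round(a,2),[np.round((proj(d,[*w([r*np.cos(a),r*np.sin(a)]),z])-[180,140])*5) for r,z in((56,107),(72,70),(20,70))])
E
```

```text
[np.float64(287.7391342346062), np.float64(285.8234217991439), np.float64(285.47071481434733), np.float64(286.1316805122263)]
th 0.22065145222763075 o [554.98530884 -11.47963853] fit err [[-0.68657897 -2.35030227]
 [-2.60267531  1.50215458]
 [ 1.82687412  2.44855187]
 [ 1.46238017 -1.60040417]]
boss -1.75 [ 559.33607968 -116.38946073] [551.93804971 309.25522742]
boss -0.65 [650.4552073  -55.18888799] [440.87054224 147.48464569]
boss 0.65 [622.63979994  68.81899056] [218.8460372  194.56856286]
boss 1.75 [514.11039435  85.23768859] [185.11911625 388.25841838]
cross [622.39853318  68.169613    53.        ] button [433.92747303  48.47868357] [433.86757706  49.04737852  40.        ] gauge [ 471.13457867 -117.39967937]
coupler [668.36902618  25.68291972  54.        ] disc [556.34993967 -12.01689954  62.        ]
-0.4 [array([382., 198.]), array([386., 184.]), array([369., 276.])]
-0.3 [array([372., 197.]), array([373., 182.]), array([365., 275.])]
-0.2 [array([361., 197.]), array([360., 182.]), array([362., 275.])]
-0.1 [array([350., 197.]), array([347., 182.]), array([358., 275.])]
-0.0 [array([340., 199.]), array([334., 184.]), array([354., 276.])]
0.1 [array([330., 202.]), array([322., 188.]), array([351., 277.])]
0.2 [array([320., 205.]), array([309., 192.]), array([347., 278.])]
0.3 [array([310., 210.]), array([297., 198.]), array([344., 280.])]
0.4 [array([301., 216.]), array([286., 205.]), array([341., 282.])]
```

```bash
cat >> h.py <<'E'
from scipy.spatial.transform import Rotation as Ro
AX=np.array([555.5,-11.7]); TH=0.2206; CR=0.8706
def go(x,y,z,ang=None):
    s=manip.sense(); M=Ro.from_quat(s["tcp_rot"]).as_matrix()
    d=M.T@(np.array([x,y,z])-s["eef_pos"]); cur=np.arctan2(-M[1,1],-M[0,1])
    print("t",round(s["time"],2),"tcp",s["eef_pos"].round(1),"F",s["contact_force"].round(1),"-y ang",cur.round(3),"delta",d.round(1),"turn",None if ang is None else round(cur-ang,3))
def cp(a,h=14.5,gap=0,r=56):
    e=np.array([np.cos(a),np.sin(a)]); n=np.array([-e[1],e[0]]); return AX+r*e-(5+h+gap)*n
E
python3 -c "
from h import *
p=cp(.35,gap=22);print(p);go(*p,256,.35+np.pi/2)"
```

```text
[622.33513093 -31.48169037]
t 0.2 tcp [ 260.9 -567.7  255.9] F [ 0.  -0.7 -0.2] -y ang 2.002 delta [ 5.523e+02 -3.363e+02  1.000e-01] turn 0.081
```

Units first: shifts go in shares of 750 mm and turns go in shares of pi rad. So 27.6 mm is 0.0368, -16.8 mm is -0.0224, 0.004 rad is 0.0013.

```bash
R="0"; python3 drive.py '[[0,[0.0368,-0.0224,0],0.0013],[0,[0.0368,-0.0224,0],0.0013],[0,[0.0368,-0.0224,0],0.0013],[0,[0.0368,-0.0224,0],0.0013],[0,[0.0368,-0.0224,0],0.0013],[0,[0.0368,-0.0224,0],0.0013],[0,[0.0368,-0.0224,0],0.0013],[0,[0.0368,-0.0224,0],0.0013],[0,[0.0368,-0.0224,0],0.0013],[0,[0.0368,-0.0224,0],0.0013]]' 20 && python3 drive.py '[[0,[0.036,-0.0213,0],0.0013],[0,[0.036,-0.0213,0],0.0013],[0,[0.036,-0.0213,0],0.0013],[0,[0.036,-0.0213,0],0.0013],[0,[0.036,-0.0213,0],0.0013],[0,[0.036,-0.0213,0],0.0013],[0,[0.036,-0.0213,0],0.0013],[0,[0.036,-0.0213,0],0.0013],[0,[0,0,0],0],[0,[0,0,0],0]]'; python3 -c "
from h import *
p=cp(.35,gap=22);print(p);go(*p,256,.35+np.pi/2)"
```

```text
time: 1.03
eef_pos: [447.0, -301.9, 256.3]
tcp_rot: [0.981, 0.194, -0.0, 0.0]
contact_force: [0.3, -0.5, -0.1]
opening: -0.002
finger_force: 0.0
time: 1.87
eef_pos: [600.7, -102.9, 255.8]
tcp_rot: [0.984, 0.18, -0.0, -0.0]
contact_force: [-1.0, -1.6, 0.2]
opening: -0.0
finger_force: 0.0
[622.33513093 -31.48169037]
t 1.87 tcp [ 600.7 -102.9  255.8] F [-1.  -1.6  0.2] -y ang 1.933 delta [ 45.5 -59.2  -0.2] turn 0.012
```

To row units: 30 mm is 0.04, -19.8 mm is -0.0264, 0.004 rad is 0.0013.

```bash
python3 drive.py '[[0,[0.02,-0.0263,0],0.0013],[0,[0.02,-0.0263,0],0.0013],[0,[0.0207,-0.0264,0],0.0013],[0,[0,0,0.04],0],[0,[0,0,0.04],0],[0,[0,0,0.04],0],[0,[0,0,0.0133],0],[0,[0,0,0],0],[0,[0,0,0],0]]'
python3 - <<'E'
from h import *
p=cp(.35,gap=22);go(*p,107,.35+np.pi/2)
d=manip.get_image("side"); crop(d,190,140,130,110,6,"pics/s2.png")
E
```

```text
time: 2.62
eef_pos: [622.5, -34.1, 157.2]
tcp_rot: [0.985, 0.172, 0.0, 0.0]
contact_force: [-0.1, -0.0, 0.9]
opening: -0.001
finger_force: 0.0
t 2.62 tcp [622.5 -34.1 157.2] F [-0.1 -0.   0.9] -y ang 1.917 delta [ 0.8 -2.5 50.2] turn -0.004
```

View pics/s2.png

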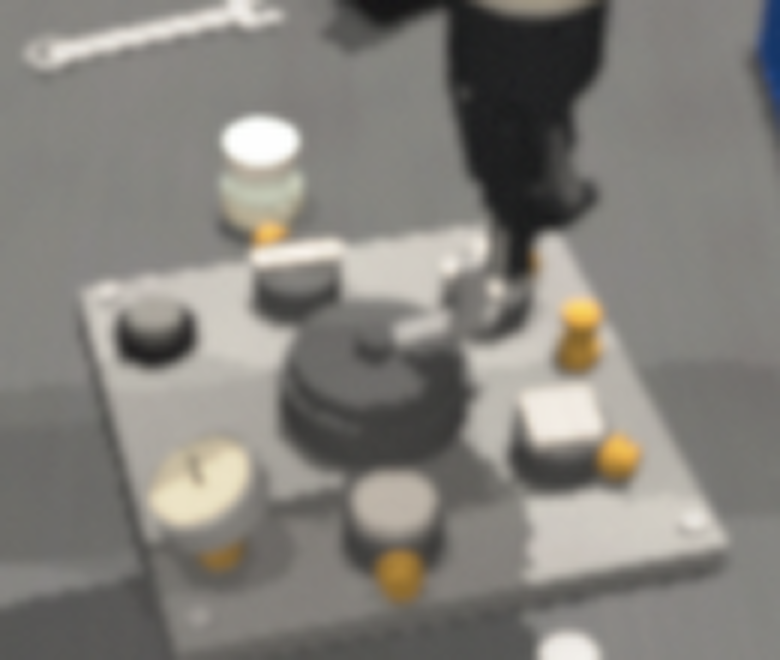

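The side crop shows the shut fingertips at about (510,285). They are just right of the tab and pointer at (465,295) and still above it, and the way down is clear.

To row units: 20 mm is 0.0267, 10 mm is 0.0133.

```bash
python3 drive.py '[[0,[0,0,0.0267],0],[0,[0,0,0.0267],0],[0,[0,0,0.0133],0],[0,[0,0,0],0],[0,[0,0,0],0]]'; python3 drive.py '[[0,[0,-0.004,0],0],[0,[0,-0.004,0],0],[0,[0,-0.004,0],0],[0,[0,-0.004,0],0],[0,[0,0,0],0]]'
python3 - <<'E'
from h import *
p=cp(.35,gap=0);go(*p,107,.35+np.pi/2)
d=manip.get_image("side"); crop(d,230,150,70,70,8,"pics/s3.png")
E
```

```text
time: 3.08
eef_pos: [622.7, -33.5, 107.4]
tcp_rot: [0.985, 0.172, 0.0, 0.0]
contact_force: [1.0, 0.1, 1.0]
opening: 0.002
finger_force: 0.0
time: 3.5
eef_pos: [618.1, -21.2, 106.7]
tcp_rot: [0.985, 0.173, 0.0, -0.0]
contact_force: [-0.2, 0.2, -0.3]
opening: 0.005
finger_force: 0.0
t 3.5 tcp [618.1 -21.2 106.7] F [-0.2  0.2 -0.3] -y ang 1.919 delta [  0.4 -10.9  -0.3] turn -0.002
```

View pics/s3.png

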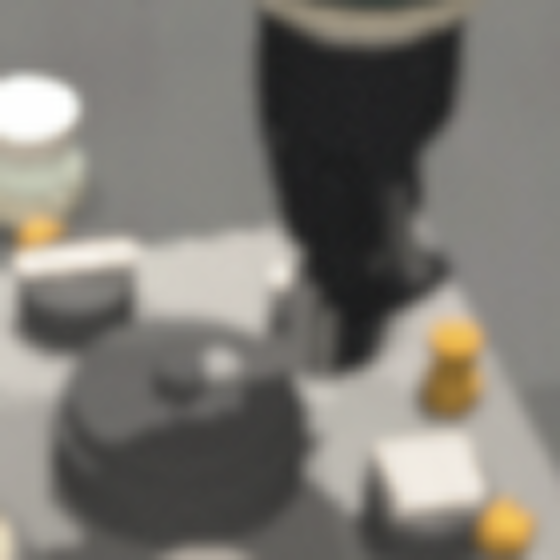

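The crop shows the fingers at (350,330) right next to the tab at (310,325), with the fingertips below the tab's top. There is no contact force yet, so I'll creep on.

To row units: -2 mm is -0.0027.

```bash
for i in 1 ; do python3 drive.py '[[0,[0,-0.0027,0],0],[0,[0,-0.0027,0],0],[0,[0,-0.0027,0],0]]' | grep -E "pos|contact"; python3 drive.py '[[0,[0,-0.0027,0],0],[0,[0,-0.0027,0],0]]' | grep -E "pos|contact"; python3 drive.py '[[0,[0.0009,-0.0027,0],-0.0115],[0,[0.0009,-0.0027,0],-0.0115],[0,[0.0009,-0.0027,0],-0.0115]]' | grep -E "pos|contact"; done
python3 - <<'E'
from h import *
p=cp(.46,gap=0);go(*p,107,.46+np.pi/2)
d=manip.get_image("side"); crop(d,230,150,70,70,8,"pics/s4.png")
E
```

```text
eef_pos: [616.0, -16.4, 106.2]
contact_force: [-0.4, -0.0, -0.6]
eef_pos: [614.7, -12.6, 106.3]
contact_force: [0.7, 0.0, -0.4]
eef_pos: [614.5, -6.3, 106.3]
contact_force: [2.0, -1.5, -0.3]
t 4.22 tcp [614.5  -6.3 106.3] F [ 2.  -1.5 -0.3] -y ang 2.027 delta [ 0.7 -1.8 -0.7] turn -0.003
```

View pics/s4.png

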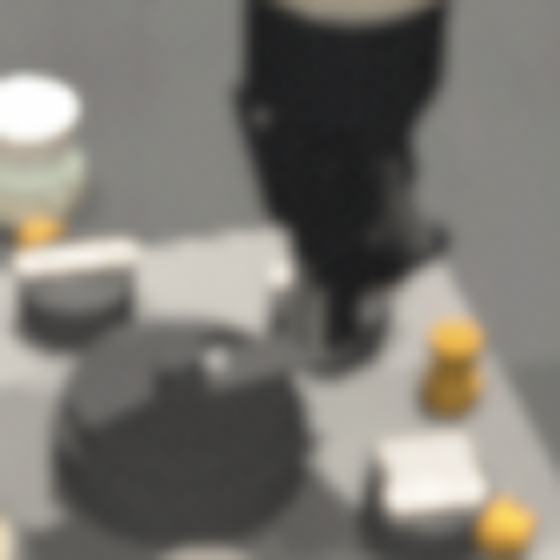

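The fingers at (345,330) now touch the tab's right side at (310,330), and the force has risen to about 2 N. I'll push on along the arc.

To row units: -2 mm is -0.0027, 0.7 mm is 0.0009, -0.036 rad is -0.0115.

```bash
python3 drive.py '[[0,[0.0009,-0.0027,0],-0.0115],[0,[0.0009,-0.0027,0],-0.0115],[0,[0.0009,-0.0027,0],-0.0115],[0,[0.0009,-0.0027,0],-0.0115]]'| grep -E "pos|contact";python3 drive.py '[[0,[0.0009,-0.0027,0],-0.0115],[0,[0.0009,-0.0027,0],-0.0115],[0,[0.0009,-0.0027,0],-0.0115],[0,[0.0009,-0.0027,0],-0.0115],[0,[0,0,0],0],[0,[0,0,0],0]]'| grep -E "pos|contact"
python3 - <<'E'
from h import *
p=cp(.87,gap=0);go(*p,107,.87+np.pi/2)
d=manip.get_image("side"); crop(d,220,150,80,70,8,"pics/s5.png")
f=lambda X:((proj(d,X)-[220,150])*8).round()
for a in(.5,.6,.7,.8,.87): print(a,[f([*(AX+r*np.array([np.cos(a),np.sin(a)])),z]) for r,z in((47,107),(47,70),(20,70))])
E
```

```text
eef_pos: [613.3, 1.7, 106.4]
contact_force: [2.5, -1.8, -0.6]
eef_pos: [610.4, 10.0, 106.3]
contact_force: [0.2, -0.0, -0.8]
t 5.1 tcp [610.4  10.  106.3] F [ 0.2 -0.  -0.8] -y ang 2.312 delta [ 2.9 -8.9 -0.7] turn -0.129
0.5 [array([355., 262.]), array([352., 333.]), array([295., 355.])]
0.6 [array([348., 256.]), array([345., 327.]), array([292., 352.])]
0.7 [array([340., 250.]), array([337., 321.]), array([289., 350.])]
0.8 [array([332., 245.]), array([329., 316.]), array([285., 348.])]
0.87 [array([325., 241.]), array([323., 313.]), array([283., 346.])]
```

View pics/s5.png

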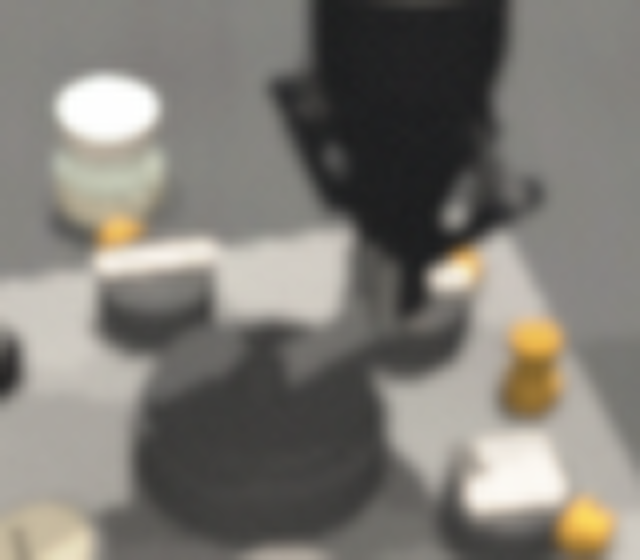

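The tab is at about (373,285) and has turned with the fingers, but I can't read the angle from this view. I'll back off and measure it from the top.

To row units: 25 mm is 0.0333, 20 mm is 0.0267.

```bash
python3 drive.py '[[0,[0,0.0133,0],0],[0,[0,0.0333,0],0],[0,[0,0.0333,0],0],[0,[0,0.0267,0],0],[0,[0,0,0],0],[0,[0,0,0],0]]'| grep -E "pos|contact"
python3 - <<'E'
from h import *
d=manip.get_image("top"); crop(d,200,150,90,80,8,"pics/t6.png")
f=lambda X:((proj(d,X)-[200,150])*8).round()
for a in np.arange(.4,1,.1): print(a,[f([*(AX+r*np.array([np.cos(a),np.sin(a)])),z]) for r,z in((72,70),(56,107),(47,107),(20,70))])
E
```

```text
eef_pos: [664.9, -50.6, 105.8]
contact_force: [-0.9, 0.4, -0.8]
0.4 [array([339., 225.]), array([356., 246.]), array([366., 270.]), array([397., 363.])]
0.5 [array([320., 233.]), array([340., 253.]), array([353., 276.]), array([392., 366.])]
0.6 [array([302., 244.]), array([326., 261.]), array([341., 284.]), array([387., 369.])]
0.7 [array([286., 256.]), array([312., 271.]), array([329., 292.]), array([382., 372.])]
0.7999999999999999 [array([270., 270.]), array([299., 283.]), array([319., 302.]), array([378., 376.])]
0.8999999999999999 [array([256., 286.]), array([288., 295.]), array([309., 312.]), array([374., 380.])]
```

View pics/t6.png

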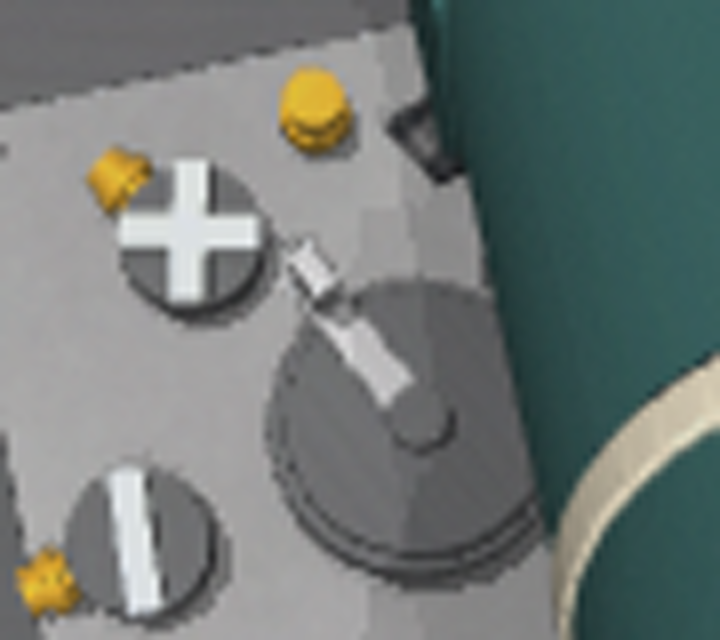

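The crop shows the tab top at about (315,272) and the nose at (290,250), so the pointer is at about 0.68 rad. The cross at (190,231) is at 0.87, which leaves about 0.19 rad. I'll go back to contact and turn that much further.

To row units: -25 mm is -0.0333, -15 mm is -0.02.

```bash
python3 drive.py '[[0,[0,-0.0333,0],0],[0,[0,-0.0333,0],0],[0,[0,-0.02,0],0],[0,[0,0,0],0],[0,[0,-0.004,0],0],[0,[0,-0.004,0],0],[0,[0,-0.004,0],0],[0,[0,-0.004,0],0],[0,[0,-0.0027,0],0]]'| grep -E "pos|contact"; python3 -c "
from h import *
go(610.4,10,106.3,2.312)"; python3 drive.py '[[0,[0.0009,-0.0024,0],-0.0102],[0,[0.0009,-0.0024,0],-0.0102],[0,[0.0009,-0.0024,0],-0.0102],[0,[0.0009,-0.0024,0],-0.0102],[0,[0.0009,-0.0024,0],-0.0102],[0,[0.0005,-0.0013,0],-0.0064],[0,[0,0,0],0],[0,[0,0,0],0]]'| grep -E "pos|contact"; python3 -c "
from h import *
a=.185; p=np.array([54.9,21.7]);c,s=np.cos(a),np.sin(a)
go(*(AX+[c*p[0]-s*p[1],s*p[0]+c*p[1]]),106.3,2.312+a)"
```

```text
eef_pos: [610.9, 9.3, 106.2]
contact_force: [0.1, 0.2, 0.5]
t 6.45 tcp [610.9   9.3 106.2] F [0.1 0.2 0.5] -y ang 2.313 delta [ 0.1 -0.9 -0.1] turn 0.001
eef_pos: [606.3, 19.0, 106.2]
contact_force: [-0.7, 0.1, -0.1]
t 7.12 tcp [606.3  19.  106.2] F [-0.7  0.1 -0.1] -y ang 2.494 delta [ 0.  -1.1 -0.1] turn -0.003
```

To row units: 25 mm is 0.0333, 20 mm is 0.0267.

```bash
python3 drive.py '[[0,[0,0.0133,0],0],[0,[0,0.0333,0],0],[0,[0,0.0333,0],0],[0,[0,0.0267,0],0],[0,[0,0,0],0],[0,[0,0,0],0]]'| grep -E "pos|contact"
python3 - <<'E'
from h import *
d=manip.get_image("top"); crop(d,200,150,90,80,8,"pics/t7.png")
go(434,48.7,150)
E
```

```text
eef_pos: [670.9, -30.6, 105.8]
contact_force: [-0.3, 0.5, 0.5]
t 7.67 tcp [670.3 -29.6 105.9] F [-0.   0.9 -1.1] -y ang 2.493 delta [ -80.4 -235.6  -43.9] turn None
```

View pics/t7.png

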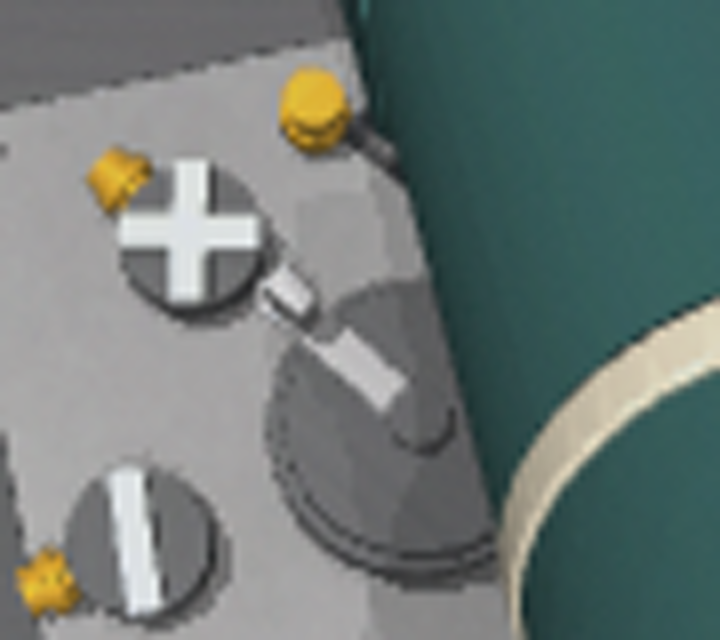

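The tab top is at about (291,291), which puts the pointer at about 0.865 rad against the wanted 0.871, so it is on the cross. Now the button.

To row units: -30 mm is -0.04, -26 mm is -0.0347.

```bash
python3 drive.py '[[0,[0,0,-0.04],0],[0,[0,0,-0.04],0],[0,[0,0,-0.04],0],[0,[-0.012,-0.0347,0],0],[0,[-0.012,-0.0347,0],0],[0,[-0.012,-0.0347,0],0],[0,[-0.012,-0.0347,0],0],[0,[-0.012,-0.0347,0],0],[0,[-0.012,-0.0347,0],0],[0,[-0.012,-0.0347,0],0]]'| grep -E "pos|contact"; python3 drive.py '[[0,[-0.012,-0.0347,0],0],[0,[-0.0107,-0.0347,0],0],[0,[0,0,0],0],[0,[0,0,0],0]]'|grep pos;  python3 -c "
from h import *
go(434,48.7,85)"
```

```text
eef_pos: [485.3, 31.0, 196.3]
contact_force: [1.5, 1.3, 0.6]
eef_pos: [434.5, 48.6, 196.7]
t 8.83 tcp [434.5  48.6 196.7] F [0.5 0.  0.7] -y ang 2.495 delta [ -0.2  -0.6 111.7] turn None
```

```bash
python3 - <<'E'
from h import *
d=manip.get_image("side")
for z in(30,40,50,60): print(z,(proj(d,[434,48.7,z])-[190,140])*6)
E
python3 drive.py '[[0,[0,0,0.04],0],[0,[0,0,0.04],0],[0,[0,0,0.0267],0],[0,[0,0,0.0133],0],[0,[0,0,0],0],[0,[0,0,0],0]]'|grep -E "pos|contact"
```

```text
30 [147.24064656 326.73988507]
40 [146.30756301 313.04485769]
50 [145.36461561 299.20505703]
60 [144.41164714 285.21817524]
eef_pos: [435.8, 48.2, 106.6]
contact_force: [-0.1, 0.5, 0.1]
```

To row units: 15 mm is 0.02, 10 mm is 0.0133.

```bash
python3 drive.py '[[0,[0,0,0.02],0],[0,[0,0,0.0133],0],[0,[0,0,0.0067],0],[0,[0,0,0],0]]'|grep -E "pos|contact"; python3 drive.py '[[0,[0,0,0.0027],0],[0,[0,0,0.0027],0],[0,[0,0,0.0027],0]]'|grep -E "pos|contact"; python3 drive.py '[[0,[0,0,0.002],0],[0,[0,0,0.002],0]]'|grep -E "pos|contact"
```

```text
eef_pos: [435.3, 48.1, 76.0]
contact_force: [-0.4, 0.1, -0.2]
eef_pos: [435.7, 48.1, 70.6]
contact_force: [-0.0, 0.4, -0.4]
eef_pos: [435.5, 48.1, 67.3]
contact_force: [-0.5, -0.3, 0.8]
```

To row units: 1.5 mm is 0.002.

```bash
for i in 1; do python3 drive.py '[[0,[0,0,0.002],0],[0,[0,0,0.002],0]]'|grep -E "pos|contact"; python3 drive.py '[[0,[0,0,0.002],0],[0,[0,0,0.002],0]]'|grep -E "pos|contact"; done
```

```text
eef_pos: [435.4, 48.1, 64.2]
contact_force: [0.2, -0.2, 3.4]
eef_pos: [435.5, 48.1, 61.2]
contact_force: [0.7, 0.1, 4.2]
```

To row units: 1 mm is 0.0013.

```bash
python3 drive.py '[[0,[0,0,0.0013],0],[0,[0,0,0],0]]'|grep -E "pos|contact"; python3 drive.py '[[0,[0,0,0.0013],0],[0,[0,0,0],0]]'|grep -E "pos|contact"
```

```text
eef_pos: [435.6, 48.1, 60.7]
contact_force: [-6.5, -2.0, 24.1]
eef_pos: [435.7, 48.0, 60.3]
contact_force: [-13.0, -3.0, 46.7]
```

The button is at its end stop. I'll release it, lift clear and check.

To row units: -30 mm is -0.04, -20 mm is -0.0267.

```bash
python3 drive.py '[[0,[0,0,-0.004],0],[0,[0,0,-0.0067],0],[0,[0,0,-0.0267],0],[0,[0,0,-0.04],0],[0,[0,0,-0.04],0],[0,[0,0,-0.04],0],[0,[0,0,0],0],[0,[0,0,0],0]]'|grep -E "pos|contact"
python3 - <<'E'
from h import *
d=manip.get_image("side"); crop(d,190,140,130,110,6,"pics/s8.png")
E
```

```text
eef_pos: [436.1, 48.0, 178.5]
contact_force: [0.1, -0.6, 0.1]
```

View pics/s8.png

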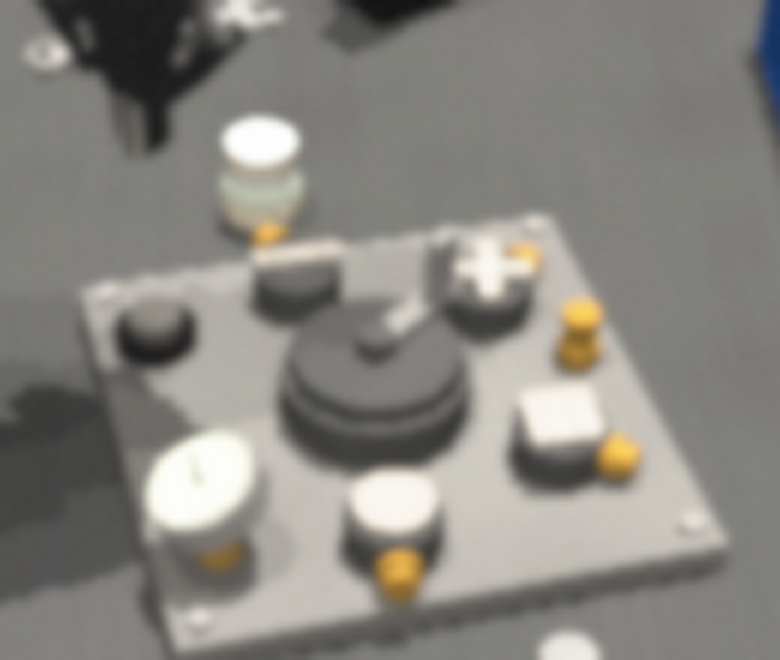

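The pointer at (410,315) aims at the cross at (490,268). The button at (157,310) is up again, the gripper is clear and the loose parts are in place.

```bash
python3 -c "
from rig import manip
print(manip.finish_job())"
```

```text
the job is handed in; nothing more can be done
None
```

I turned the selector to the cross tag (measured about 0.865 rad against 0.871), pressed the test button to its end stop and let it come back up, and handed the job in with the robot clear; the hand-in returned no verdict.

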